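# Hold the contact tester's dial at its third notch on the grooved face

### The arm

A 6-joint arm with a two-finger parallel gripper is mounted at the origin on a cart in front of the work surface, level with it; the furniture and walls round the work are solid. World frame = base frame: x ahead of the robot, y to its left, z up, the work surface at z = 0. Lengths are in m, angles in rad, forces in N, time in s.
With the tool pointing down it reaches from about 0.35 to 0.875 m from the base axis. Payload 15.5 kg.
Tool frame: the origin (TCP) lies at the very end of the fingers, on their centre line; the grasp point (between the pads) lies 19 mm behind it; z points along the fingers, y is the line along which they close (so a half turn about z gives the same grasp; the last joint's range is limited). The gripper opens to 85 mm and grips with 20 to 120 N. Pads are 22 mm wide; open, the fingers measure 114 mm over their backs; the gripper's body (76 mm by 85 mm) begins 54 mm behind the grasp point. The pads swing forward as they close: fully open they stand 13 mm farther back than shut.
Start: joints at [1.077, 0.494, 1.345, -0, 1.302, -0.096], TCP at [0.242, 0.576, 0.231] pointing down, gripper open.
Joint ranges: [-2.91, 2.91], [-0.82, 2.16], [0.22, 2.67], [-1.22, 4.37], [0.12, 2.79], [-3.08, 3.08]. Speed limits (rad/s): [1.89, 1.89, 2.57, 3.01, 3.01, 3.01].

### API

Orientations are given as a rotation vector (axis times angle).
In Python, from bench import robot, cams gives the robot as it stands. The module is installed in compiled form; this text tells all that it offers.
- The arm moves only by the shell command python3 -m pendant 'ROWS'. ROWS is JSON, a list that holds one entry, the list of rows, each a list of 5 numbers: the shift along the tool's x, y, z in mm, then the turn about the tool's z in degrees, then the finger opening in mm, from 0 to 85.4. In form: [[[dx, dy, dz, turn, fingers], ...]]. A call has exactly 5 rows; each row shifts and turns the commanded pose from where the row before left it, along the tool's axes as they then stand; what a row does not reach is not made up. A row lasts 1/12 s, in which the tool goes at most 41.7 mm and 7.16 degrees, less where a joint would pass 70% of its speed; a pose out of reach is approached as far as the arm can. A call with a gripper value outside its range is refused whole. The fingers move at their own pace and stop on an object; the grip force is fixed at half the most. Time passes only in rows, so rows that do not move let the fingers close, or fill a call up. It gives the time, the measured TCP pose, the force, the opening and the grip force at its end, in the units of the state.
- robot.get_obs(): the state, without advancing time (a new reading comes with each control period).
- cams.camera(name): name is "scene" or "top" or "wrist"; returns a dict with "color" (400x640x3 uint8, blue, green, red), "depth" (400x640 float32, m along the optical axis (not along the pixel's ray), 0 where there is no reading), "fx", "fy", "cx", "cy" (pixels), "extrinsics" (4x4, takes a point from camera to world coordinates); the wrist camera has in their place "hand_eye" (4x4, takes a point from camera to tool coordinates, whose origin is the TCP and whose axes are the flange's). Camera axes: x right, y down, z forward; pixel columns grow to the right and rows downward; lengths in m; the calibration is good to about 2 mm. A picture is of the moment at which its call begins: read the wrist's pose just before it.
- robot.hand_in(): hands the job in; it is judged then, once.
The state is a dict: "time": time; "qpos": joint angles; "qvel": joint speeds; "joint_efforts": joint torques, N m; "tool_pos": TCP position; "eef_rot": TCP orientation; "ft_force": force on the tool from outside, world axes, zero at the start; "wrist_torque": the same for the moment, N m; "opening": finger opening in m; "gripper_force": force on a finger pad.
Only numpy, scipy, OpenCV 4.12 (cv2) and the standard library are available. Lean on these libraries where they do the work, as an engineer would, in place of code of your own. Each camera call takes 0.05 s, during which the arm holds its last target. There are 200 camera calls.

### The job

Pass one on the test block's plain face is done: now lift the steel block out of the tester's nest, turn it a quarter turn, seat it upright back in the nest with its grooved face towards the probe, and let go of it. Then turn the spring-return dial clockwise past its first two notches to the third, not on to the end stop, and finish while still holding it there against its spring, so that the probe stays pressed into the groove. Leave the vial, the crucible and the tin where they stand.

Things in the scene. Friction and masses are not known exactly. Their poses are not given: they have to be found in the camera images.
- tester: bench contact tester, fixed to the worktop, its place and yaw vary. Origin: underside, on its long axis between nest and housing. Base plate 100 mm (x) by 205 mm (y), 8 mm thick. At +y the nest; at -y a grey housing 80 x 80 mm, top 50 mm above the worktop, centre at (0, -55) mm, with the dial on top. The probe sticks out of the housing to +y, 32 mm above the worktop, at x = 0
- nest (a point): centre of the nest's floor, 8 mm above the worktop, at (0, 60) mm of the tester. The square pocket is 37 x 37 mm, its walls 8 mm thick and 14 mm high (top 22 mm above the worktop); the wall at +y, the anvil, is 30 mm high (top 38 mm). The floor between the nest and the housing is free but for the probe and its bush (top 41 mm above the worktop)
- test_block: loose upright square steel bar 32 x 32 x 85 mm, about 0.5 kg, standing in the nest (top 93 mm above the worktop). Origin: centre of its underside, z up. A groove 12 mm wide, 5 mm deep runs down its -y face; the other faces are plain. At the start the groove looks to the tester's -x; a quarter turn counter-clockwise seen from above brings it to the probe (block's axes agree with the tester's)
- groove (a point): middle of the groove's floor, 24 mm above the block's underside, 11 mm from its axis on the -y side
- probe: steel pin 8 mm thick, spring-loaded, pushed towards +y by the dial through a spring: 17 mm per radian. With the dial at rest its tip is 8 mm short of the block; it reaches the groove's floor only between the second and the third notch, and pushes with 1.5 to 3.5 N at the third
- probe_tip (a point): middle of the probe's end face
- dial (a joint): angle of the dial: 0 at rest, growing clockwise seen from above; notches (a click in the torque) at 0.35, 0.70 and 1.05 rad, end stop at 1.30 rad. A spring drives it back to 0 from everywhere when let go, the notches do not hold it; the torque is 0.1 Nm at rest and 0.2 to 0.3 Nm at the third notch
- vial: bystander: small capped glass vial 24 x 21 x 44 mm, loose, behind the nest. Origin: underside
- crucible: bystander: white porcelain crucible 39 mm wide, 28 mm tall, loose, in front of the dial housing. Origin: underside
- tin: bystander: round white tin 65 mm wide, 53 mm tall, loose, behind the tester. Origin: underside
- dial_grip (a point): on the dial's axis, 81 mm above the worktop: middle of the dial's black grip bar, 44 mm long, 14 mm thick, 30 mm tall, from 63 to 93 mm above the worktop. At rest the bar lies along the tester's x; a white line on its top marks the end that points to the tester's -x at rest and turns towards the nest. Four short marks on the housing show rest and the three notches
Not all that is in view belongs to the job. Leave any green or purple look-alike of the test_block alone.

How it is judged:
On the way:
1. the block is let go, seated in the nest with its groove towards the probe, and the dial is still at rest (horizontal distance between test_block and nest below 0.006 m and height (world z) of test_block below 0.0105 m and angle between test_block's own z axis and vertical below 0.08 rad and y of groove in the frame of tester below 0.054 m and contact force between the fingers and test_block below 0.1 N and value of joint dial below 0.15 rad), for 0.2 s.
At the end, for the whole second after the job is handed in: Block upright in the nest (6 mm from its centre, 2.5 mm from its floor, 0.08 rad tilt at most), groove to the probe, not touched by the robot; the fingers hold the dial within 0.12 rad of the third notch (0.93 to 1.17 rad); the probe presses on the block with over 0.7 N (horizontal distance between test_block and nest below 0.006 m and height (world z) of test_block below 0.0105 m and angle between test_block's own z axis and vertical below 0.08 rad and y of groove in the frame of tester below 0.054 m and contact force between each of the arm, the fingers and test_block below 0.1 N and value of joint dial between 0.93 and 1.17 rad and contact force between the fingers and dial above 0.5 N and contact force between probe and test_block above 0.7 N); the arm keeps its last pose, push and grip.
It fails at once if the vial, the crucible or the tin is pushed more than 20 mm (distance of any of vial, crucible, tin from where it was at the start of the episode above 0.02 m).
It also fails if it takes over 40 s, if anything falls off the work surface, if the arm or the gripper's body presses on something with over 40 N, if the wrist force passes 120 N, or if a joint passes its speed limit or range.

## Working session

There is one attempt and no reset: what is moved stays moved. The work goes in short steps, Python scripts to look and compute and a shell command to move; the robot and the scene stay as the last step left them, time stands still between calls to the robot, and variables do not carry over. Pictures are saved under pics/ and viewed, at most 10 in all, crops included, and the job is handed in when it is done.

```bash
mkdir -p pics; python3 - <<'E'
from bench import robot,cams
import cv2,numpy as np
o=robot.get_obs();print({k:np.round(v,3) for k,v in o.items()})
for n in("scene","top"):
    c=cams.camera(n);cv2.imwrite(f"pics/{n}0.png",c["color"]);np.savez(f"{n}0.npz",**c)
    print(n,c["fx"],c["cx"],c["cy"],np.round(c["extrinsics"],3).tolist())
E
```

```text
{'time': np.float64(0.0), 'qpos': array([ 1.078,  0.494,  1.346, -0.   ,  1.303, -0.096]), 'qvel': array([-0.   ,  0.001, -0.   , -0.002, -0.003, -0.001]), 'joint_efforts': array([ 1.0000e-03, -8.8218e+01, -3.8386e+01, -0.0000e+00,  1.0000e-02,
       -0.0000e+00]), 'tool_pos': array([0.242, 0.576, 0.231]), 'eef_rot': array([-6.210e-01, -3.079e+00,  2.000e-03]), 'ft_force': array([ 0.343, -0.105, -0.08 ]), 'wrist_torque': array([-0.012, -0.005, -0.089]), 'gripper_force': np.float64(0.0), 'opening': np.float64(0.085)}
scene 477.75141236536973 325.5072884046574 210.00358036741915 [[0.733, -0.391, 0.557, 0.012], [-0.681, -0.417, 0.602, -0.534], [-0.003, -0.82, -0.572, 0.566], [0.0, 0.0, 0.0, 1.0]]
top 431.49386542974156 318.00298623976914 214.22938676576356 [[-0.047, -0.975, 0.218, 0.321], [-0.999, 0.047, -0.006, -0.032], [-0.005, -0.218, -0.976, 0.903], [0.0, 0.0, 0.0, 1.0]]
```

View pics/top0.png

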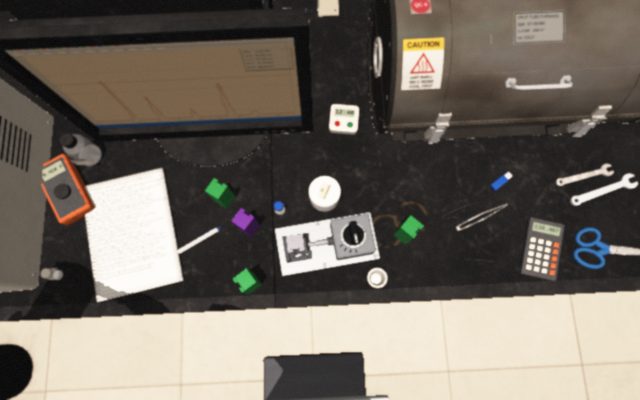

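View pics/scene0.png

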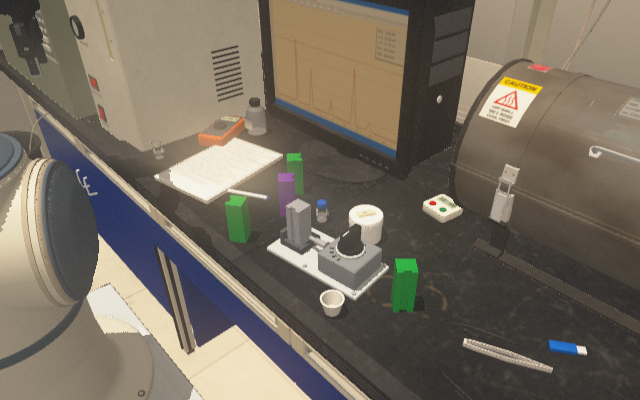

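The top view shows the tester, with its nest and grey block at about (298,247) and its dial at (352,235). The vial is at (280,208), the tin at (324,193) and the crucible at (377,277).

Things that could be taken for the block: grey at (298,247), green at (219,192), (247,280) and (409,229), and purple at (244,221). I choose the grey one standing in the nest, and check it in a close crop.

```bash
cat > h.py <<'E'
import numpy as np,cv2
def cloud(c):
    d=c["depth"];v,u=np.mgrid[:400,:640]
    P=np.stack([(u-c["cx"])/c["fx"]*d,(v-c["cy"])/c["fy"]*d,d],-1)
    E=c["extrinsics"];W=P@E[:3,:3].T+E[:3,3];W[d==0]=np.nan;return W
def ray(c,uv,z,E=None):
    E=c["extrinsics"] if E is None else E
    uv=np.atleast_2d(uv).astype(float)
    r=np.stack([(uv[:,0]-c["cx"])/c["fx"],(uv[:,1]-c["cy"])/c["fy"],np.ones(len(uv))],-1)@E[:3,:3].T
    return E[:3,3]+r*((z-E[2,3])/r[:,2])[:,None]
E
python3 - <<'E'
from h import *
c=dict(np.load("top0.npz"));W=cloud(c);roi=np.zeros((400,640),bool);roi[205:282,270:385]=1
im=c["color"].astype(int)
print("plane",[np.round(np.nanmedian(W[y0:y1,x0:x1,2]),4) for y0,y1,x0,x1 in((285,300,300,330),(262,268,300,330))])
m=(roi&(im.min(2)>150)).astype(np.uint8)
cs=max(cv2.findContours(m,0,1)[0],key=cv2.contourArea)[:,0]
p=ray(c,cs,.008)[:,:2].astype(np.float32);r=cv2.minAreaRect(p);print("plate",r)
for lo,hi,n in((.044,.056,"house"),(.083,.100,"tops")):
    q=roi&(W[...,2]>lo)&(W[...,2]<hi);k,l=cv2.connectedComponents(q.astype(np.uint8))
    for i in range(1,k):
        s=l==i
        if s.sum()>30:
            P=W[s];print(n,s.sum(),P.mean(0).round(4),cv2.minAreaRect(P[:,:2].astype(np.float32)),np.argwhere(s).mean(0))
cv2.imwrite("pics/crop.png",np.hstack([cv2.resize(c["color"][200:290,265:390],None,fx=3,fy=3,interpolation=2),cv2.resize(np.load("scene0.npz")["color"][190:280,265:390],None,fx=3,fy=3,interpolation=2)]))
E
```

```text
plane [np.float64(0.0005), np.float64(0.0084)]
plate ((0.45867258310317993, -0.05240985006093979), (0.1006830483675003, 0.20554038882255554), 7.313004016876221)
house 34 [ 0.529  -0.0521  0.0498] ((0.5293674468994141, -0.051440052688121796), (0.03072633221745491, 0.004675398115068674), 87.90609741210938) [205.70588235 324.88235294]
house 1128 [ 0.4625 -0.1046  0.0503] ((0.46508291363716125, -0.10538947582244873), (0.08022158592939377, 0.07995284348726273), 7.1788835525512695) [236.73404255 352.7606383 ]
tops 176 [ 0.4635 -0.1051  0.0926] ((0.4646167457103729, -0.1053917184472084), (0.043919436633586884, 0.014186481945216656), 7.199659824371338) [232.47159091 354.64204545]
tops 277 [0.4486 0.0084 0.0932] ((0.44847288727760315, 0.008452321402728558), (0.032523155212402344, 0.03191881999373436), 6.290886402130127) [242.94223827 295.40433213]
```

View pics/crop.png

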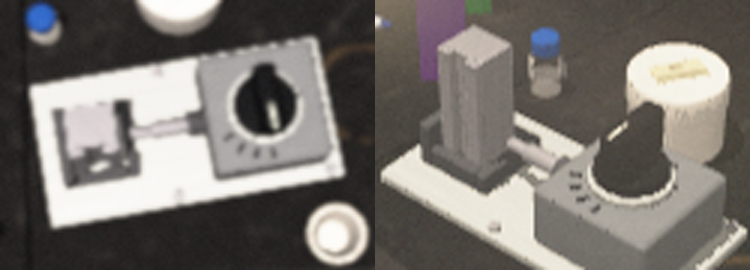

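The crop confirms it: the grey block stands in the nest with its groove facing the robot, clear of the green and purple look-alikes. The dial's white line points to the robot side, at rest. The tester's yaw is about 7.25°, the nest about (0.4507, 0.008), and the dial axis about (0.4648, -0.1054).

Next I go over the block.

```bash
cat >> h.py <<'E'
from scipy.spatial.transform import Rotation as Ro
def need(o,x,y,z,yang):
    R=Ro.from_rotvec(o["eef_rot"]).as_matrix();d=R.T@(np.array([x,y,z])-o["tool_pos"])*1000
    a=np.degrees(np.arctan2(R[1,1],R[0,1]));t=(a-yang+180)%360-180
    print("t%.2f tcp"%o["time"],o["tool_pos"].round(4),"yang %.2f tilt %.2f"%(a,np.degrees(np.arccos(-R[2,2]))),"j6 %.2f"%o["qpos"][5],"need mm",d.round(1),"turn %.2f"%t,"F",o["ft_force"].round(1),"op %.4f g %.1f"%(o["opening"],o["gripper_force"]))
E
for i in 1 2 3; do python3 -m pendant '[[[-27.4,-29.6,0,0,85],[-27.4,-29.6,0,0,85],[-27.4,-29.6,0,0,85],[-27.4,-29.6,0,0,85],[-27.4,-29.6,0,0,85]]]' | tail -3; done
for i in 1 2 3 4; do python3 -m pendant '[[[0,0,0,7.1,85],[0,0,0,7.1,85],[0,0,0,7.1,85],[0,0,0,7.1,85],[0,0,0,7.1,85]]]' >/dev/null; done
python3 - <<'E'
from h import *;from bench import robot
need(robot.get_obs(),.4487,.0084,.150,-82.75)
E
```

```text
ft_force: [0.7, -0.4, 0.6]
opening: 0.0848
gripper_force: 0.0
ft_force: [1.6, 0.6, 0.5]
opening: 0.0852
gripper_force: 0.0
ft_force: [2.0, 1.0, -1.3]
opening: 0.0847
gripper_force: 0.0
t3.02 tcp [0.4488 0.0077 0.2311] yang -75.14 tilt 0.03 j6 1.20 need mm [ 0.1 -0.7 81.1] turn 7.61 F [-0.3 -0.   0.8] op 0.0850 g 0.0
```

```bash
python3 -m pendant '[[[0,-0.7,20,3.8,85],[0,0,20,3.8,85],[0,0,20,0,85],[0,0,11,0,85],[0,0,0,0,85]]]' >/dev/null
python3 - <<'E'
from h import *;from bench import robot,cams
o=robot.get_obs();need(o,.4487,.0084,.06,-82.75)
T=np.eye(4);T[:3,:3]=Ro.from_rotvec(o["eef_rot"]).as_matrix();T[:3,3]=o["tool_pos"]
c=cams.camera("wrist");c["extrinsics"]=T@c["hand_eye"];W=cloud(c);cv2.imwrite("pics/w1.png",c["color"])
q=(W[...,2]>.086)&(W[...,2]<.1)&(np.hypot(W[...,0]-.45,W[...,1]-.008)<.035)
P=W[q];print(q.sum(),P.mean(0),cv2.minAreaRect(P[:,:2].astype(np.float32)))
for lo,hi,n in((.018,.026,"nest"),(.034,.040,"anvil"),(.083,.1,"bar"),(.046,.054,'house')):
    q=(W[...,2]>lo)&(W[...,2]<hi)&(abs(W[...,0]-.455)<.05)&(W[...,1]>(-.16 if n in('bar','house') else -.025))&(W[...,1]<(.06 if n in('nest','anvil') else -.04))
    P=W[q]
    if len(P)>20:print(n,q.sum(),P.mean(0),cv2.minAreaRect(P[:,:2].astype(np.float32)))
E
```

```text
t3.43 tcp [0.4474 0.0085 0.1583] yang -82.39 tilt 0.23 j6 1.32 need mm [ 1.6  0.3 98.3] turn 0.36 F [ 0.1  0.4 -0.1] op 0.0847 g 0.0
1678 [0.45031139 0.01061818 0.09206825] ((0.4484516978263855, 0.010336240753531456), (0.032500557601451874, 0.03177949786186218), 5.840260028839111)
nest 733 [0.46397876 0.00221859 0.02127872] ((0.44982609152793884, 0.010309422388672829), (0.05282788723707199, 0.052673183381557465), 6.893625736236572)
anvil 544 [0.45163182 0.02460526 0.0368851 ] ((0.4503798484802246, 0.005989212542772293), (0.052756257355213165, 0.06185677647590637), 7.330257415771484)
bar 1268 [ 0.46593239 -0.10128604  0.09070253] ((0.4648659825325012, -0.10295453667640686), (0.04348516836762428, 0.014506341889500618), 7.865392208099365)
house 4554 [ 0.47059853 -0.09590512  0.04921002] ((0.46447500586509705, -0.1030137687921524), (0.07941852509975433, 0.07975529879331589), 7.112670421600342)
```

View pics/w1.png

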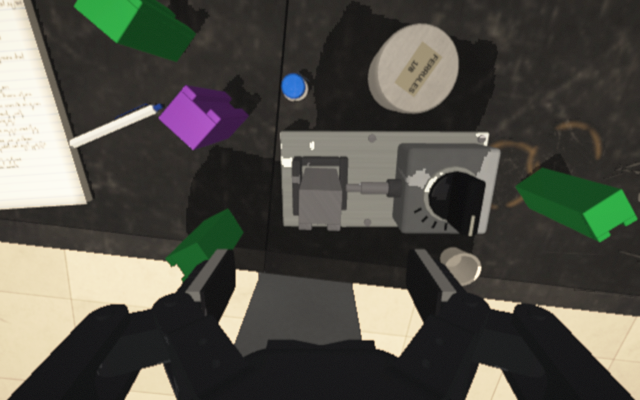

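The wrist view shows the fingers straddling the axis, with the block at (320,195), the dial at (460,195) and the surroundings clear. The two cameras agree on x and differ by 2 mm in y, so I use the mean. Descending to grip.

```bash
python3 -m pendant '[[[1.3,-0.7,25,0.2,85],[0,0,25,0,85],[0,0,25,0,85],[0,0,25,0,85],[0,0,4,0,85]]]' >/dev/null
python3 - <<'E'
from h import *;from bench import robot
need(robot.get_obs(),.4485,.0094,.054,-82.8)
E
for i in 1 2; do python3 -m pendant '[[[0,0,0,0,25],[0,0,0,0,25],[0,0,0,0,25],[0,0,0,0,25],[0,0,0,0,25]]]' ; done
python3 - <<'E'
from h import *;from bench import robot
need(robot.get_obs(),.4485,.0094,.054,-82.8)
E
```

```text
t3.90 tcp [0.4492 0.0093 0.0544] yang -82.60 tilt 0.16 j6 1.33 need mm [-0.7 -0.2  0.4] turn 0.20 F [-1.4  0.2 -1.4] op 0.0851 g 0.0
time: 4.32
tool_pos: [0.4509, 0.0092, 0.0576]
eef_rot: [3.135, 0.203, 0.004]
ft_force: [-1.6, 1.8, 16.0]
opening: 0.0314
gripper_force: 57.5
time: 4.73
tool_pos: [0.4508, 0.0092, 0.0576]
eef_rot: [3.135, 0.203, 0.004]
ft_force: [-1.7, 1.4, 17.0]
opening: 0.0314
gripper_force: 57.5
t4.73 tcp [0.4508 0.0092 0.0576] yang -82.60 tilt 0.14 j6 1.33 need mm [-2.3 -0.5  3.6] turn 0.20 F [-1.7  1.4 17. ] op 0.0314 g 57.5
```

```bash
python3 -m pendant '[[[0,0,-5,0,25],[0,0,-10,0,25],[0,0,-15,0,25],[0,0,-15,0,25],[0,0,-5,0,25]]]' 
for i in 1 2 ; do python3 -m pendant '[[[0,0,0,-4.5,25],[0,0,0,-4.5,25],[0,0,0,-4.5,25],[0,0,0,-4.5,25],[0,0,0,-4.5,25]]]' >/dev/null; done
python3 -m pendant '[[[0,0,0,-6,25],[0,0,0,-6,25],[0,0,0,-6,25],[0,0,0,-6,25],[0,0,0,-6,25]]]' >/dev/null;
python3 -m pendant '[[[0,0,0,-6,25],[0,0,0,-6,25],[0,0,0,-3,25],[0,0,0,0,25],[0,0,0,0,25]]]' >/dev/null;
cat > m.py <<'E'
from h import *;from bench import robot,cams;import sys
o=robot.get_obs();need(o,.4503,.0095,.1,7.2)
T=np.eye(4);T[:3,:3]=Ro.from_rotvec(o["eef_rot"]).as_matrix();T[:3,3]=o["tool_pos"]
zt=float(sys.argv[1])
for n in("wrist","top"):
    c=cams.camera(n)
    if n=="wrist":c["extrinsics"]=T@c["hand_eye"]
    np.savez(n+"1.npz",**c);W=cloud(c);cv2.imwrite(f"pics/{n}{sys.argv[2]}.png",c["color"])
    im=c["color"].astype(int)
    for nm,lo,hi,x,y,r in(("block",zt-.006,zt+.006,*o["tool_pos"][:2],.026),("house",.045,.055,.465,-.105,.06),("bar",.085,.098,.465,-.105,.03),("nest",.018,.026,.45,.01,.04)):
        q=(W[...,2]>lo)&(W[...,2]<hi)&(np.hypot(W[...,0]-x,W[...,1]-y)<r);P=W[q]
        if len(P)>20:print(n,nm,len(P),P.mean(0).round(4),cv2.minAreaRect(P[:,:2].astype(np.float32)))
E
python3 m.py .143 2
```

```text
time: 5.15
tool_pos: [0.4507, 0.0091, 0.1083]
eef_rot: [3.135, 0.203, 0.004]
ft_force: [1.3, 0.2, -3.9]
opening: 0.0314
gripper_force: 60.1
t6.82 tcp [0.4499 0.0092 0.1063] yang 7.29 tilt 0.00 j6 -0.24 need mm [0.3 0.4 6.3] turn 0.09 F [-0.2  0.1 -4.3] op 0.0312 g 60.0
wrist block 5858 [0.4495 0.0114 0.1412] ((0.4490703046321869, 0.00844210758805275), (0.046323467046022415, 0.03308624401688576), 5.220155239105225)
wrist house 1129 [ 0.4617 -0.0859  0.0508] ((0.46200117468833923, -0.08650834858417511), (0.07069036364555359, 0.023590372875332832), 6.811784267425537)
wrist nest 745 [0.4499 0.0156 0.0212] ((0.4496222138404846, 0.011760393157601357), (0.053250402212142944, 0.05083535239100456), 6.865371227264404)
top house 635 [ 0.4598 -0.1241  0.0503] ((0.46607211232185364, -0.11501963436603546), (0.080520398914814, 0.061134036630392075), 6.531950950622559)
top bar 170 [ 0.4639 -0.1052  0.0928] ((0.46466416120529175, -0.10545969009399414), (0.04327169060707092, 0.014225882478058338), 7.904886722564697)
```

```bash
python3 - <<'E'
import cv2,numpy as np
a=cv2.imread("pics/wrist2.png");b=cv2.imread("pics/top2.png")[195:290,250:400]
cv2.imwrite("pics/c2.png",np.vstack([cv2.resize(a,(480,300)),cv2.resize(b,(480,300))]))
E
```

```text
(no output)
```

View pics/c2.png

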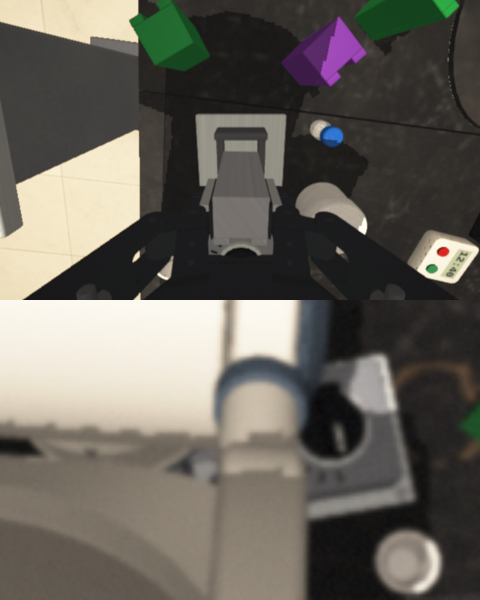

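The wrist view shows the block held upright over the nest, its plain back face to the camera. It is turned as planned. Now I measure where the block and the nest's edges lie along the tester's y in this same view.

```bash
python3 - <<'E'
from h import *
c=dict(np.load("wrist1.npz"));W=cloud(c);a=np.radians(7.2)
D=W-[.4499,.0092,0];X=D[...,0]*np.cos(a)+D[...,1]*np.sin(a);Y=-D[...,0]*np.sin(a)+D[...,1]*np.cos(a);Z=W[...,2]
def ext(n,q,f=(X,Y)):
    print(n,q.sum(),[np.percentile(g[q],[1,3,50,97,99]).round(4)*1000 for g in f],"z",np.median(Z[q]).round(4))
near=(abs(X)<.012)&(abs(Y)<.03)
h=np.histogram(Z[near],np.arange(.05,.16,.004));print(list(zip(h[1].round(3),h[0])))
ext("top",near&(Z>.136))
face=(abs(X)<.012)&(abs(Y-.016)<.012)&(Z>.075)&(Z<.13);ext("backface",face)
ext("blk low",(abs(X)<.03)&(abs(Y)<.03)&(Z>.062)&(Z<.085))
ext("anvil",(abs(X)<.04)&(abs(Y-.03)<.02)&(Z>.0345)&(Z<.041))
ext("walls",(abs(X)<.04)&(abs(Y)<.045)&(Z>.019)&(Z<.0245))
E
```

```text
[(np.float64(0.05), np.int64(0)), (np.float64(0.054), np.int64(20)), (np.float64(0.058), np.int64(71)), (np.float64(0.062), np.int64(66)), (np.float64(0.066), np.int64(74)), (np.float64(0.07), np.int64(78)), (np.float64(0.074), np.int64(80)), (np.float64(0.078), np.int64(82)), (np.float64(0.082), np.int64(95)), (np.float64(0.086), np.int64(101)), (np.float64(0.09), np.int64(108)), (np.float64(0.094), np.int64(113)), (np.float64(0.098), np.int64(125)), (np.float64(0.102), np.int64(127)), (np.float64(0.106), np.int64(146)), (np.float64(0.11), np.int64(153)), (np.float64(0.114), np.int64(158)), (np.float64(0.118), np.int64(185)), (np.float64(0.122), np.int64(197)), (np.float64(0.126), np.int64(206)), (np.float64(0.13), np.int64(239)), (np.float64(0.134), np.int64(253)), (np.float64(0.138), np.int64(3490)), (np.float64(0.142), np.int64(60)), (np.float64(0.146), np.int64(0)), (np.float64(0.15), np.int64(0)), (np.float64(0.154), np.int64(0))]
top 9944 [array([-11.8, -11.4,   0.1,  11.4,  11.8]), array([-14.7, -11.3,  11.7,  20.7,  21.2])] z 0.1852
backface 1861 [array([-11.8, -11.3,   0.1,  11.3,  11.8]), array([14.1, 14.2, 14.8, 15.3, 15.5])] z 0.1092
blk low 592 [array([-15.6, -14.9,  -0.4,  14.6,  15.4]), array([13.9, 14.1, 14.7, 15.2, 15.3])] z 0.0746
anvil 758 [array([-25.6, -24.4,  -0.5,  24.6,  26. ]), array([19.4, 19.7, 24. , 27.5, 27.6])] z 0.0371
walls 719 [array([-26.2, -25.8,   7.3,  26. ,  26.3]), array([-20.8, -17.6,   5.5,  27.5,  27.7])] z 0.0212
```

```bash
python3 -m pendant '[[[2.2,0,6,0,25],[0,0,8,0,25],[0,0,6,0,25],[0,0,3,0,25],[0,0,0,0,25]]]' >/dev/null
python3 - <<'E'
from h import *;from bench import robot
need(robot.get_obs(),.4503,.0095,.058,7.2)
E
python3 -m pendant '[[[0,0,5,0,25],[0,0,5,0,25],[0,0,4,0,25],[0,0,3,0,25],[0,0,0,0,25]]]'
python3 -m pendant '[[[0,0,3,0,25],[0,0,2,0,25],[0,0,1,0,25],[0,0,0,0,25],[0,0,0,0,25]]]'
```

```text
t7.33 tcp [0.4492 0.0114 0.0823] yang 7.40 tilt 0.10 j6 -0.24 need mm [-2.1  0.9 24.3] turn 0.20 F [-0.1  1.  -4.1] op 0.0315 g 60.0
time: 7.75
tool_pos: [0.4495, 0.0114, 0.0657]
eef_rot: [-2.073, -2.36, 0.001]
ft_force: [0.0, 0.4, -4.2]
opening: 0.0312
gripper_force: 60.0
time: 8.17
tool_pos: [0.4498, 0.0114, 0.0603]
eef_rot: [2.073, 2.36, -0.0]
ft_force: [-0.2, -1.0, -4.6]
opening: 0.0313
gripper_force: 60.0
```

No contact yet, and the block is already well inside the walls (bottom at about 10–11 mm). I ease it down the rest.

```bash
python3 -m pendant '[[[0,0,1,0,25],[0,0,1,0,25],[0,0,1,0,25],[0,0,0,0,25],[0,0,0,0,25]]]'
python3 m.py .093 3 | grep -v house
```

```text
time: 8.58
tool_pos: [0.4499, 0.0113, 0.0576]
eef_rot: [2.073, 2.36, 0.0]
ft_force: [-2.6, -0.4, 7.9]
opening: 0.0316
gripper_force: 61.2
t8.58 tcp [0.4499 0.0113 0.0576] yang 7.41 tilt 0.03 j6 -0.24 need mm [ -1.9   0.2 -42.4] turn 0.21 F [-2.6 -0.4  7.9] op 0.0316 g 61.2
wrist block 5935 [0.4493 0.0138 0.0924] ((0.44990646839141846, 0.010633532889187336), (0.0491299033164978, 0.032674167305231094), 6.053299903869629)
wrist nest 857 [0.4483 0.0216 0.0215] ((0.4484597146511078, 0.02068374492228031), (0.05304824560880661, 0.0327359177172184), 7.258254528045654)
```

The block touches the floor at the same height as at the start (TCP z 0.0576), so it is seated. Letting go and rising.

```bash
python3 -m pendant '[[[0,0,0,0,40],[0,0,0,0,60],[0,0,0,0,75],[0,0,0,0,75],[0,0,0,0,75]]]'
python3 -m pendant '[[[0,0,-10,0,75],[0,0,-20,0,75],[0,0,-25,0,75],[0,0,-25,0,75],[0,0,-20,0,75]]]'
python3 m.py .093 4
python3 - <<'E'
import cv2
cv2.imwrite("pics/w4c.png",cv2.imread("pics/wrist4.png"))
E
```

```text
time: 9.1
tool_pos: [0.4498, 0.0114, 0.0573]
eef_rot: [2.073, 2.36, 0.0]
ft_force: [0.3, -0.2, 1.5]
opening: 0.0749
gripper_force: 0.0
time: 9.52
tool_pos: [0.4498, 0.0114, 0.1588]
eef_rot: [2.073, 2.36, 0.001]
ft_force: [0.5, 0.5, -0.0]
opening: 0.0751
gripper_force: 0.0
t9.52 tcp [0.4498 0.0114 0.1588] yang 7.41 tilt 0.03 j6 -0.24 need mm [-1.9  0.2 58.8] turn 0.21 F [ 0.5  0.5 -0. ] op 0.0751 g 0.0
wrist block 1629 [0.4496 0.0119 0.0921] ((0.44994664192199707, 0.010199996642768383), (0.031364280730485916, 0.0322575569152832), 6.730196952819824)
wrist house 3319 [ 0.4629 -0.0902  0.0494] ((0.4644300937652588, -0.1026945635676384), (0.0798405185341835, 0.07876957952976227), 7.303011417388916)
wrist bar 766 [ 0.4642 -0.1004  0.0907] ((0.4644909203052521, -0.10285456478595734), (0.04335467517375946, 0.014016352593898773), 7.120072841644287)
wrist nest 645 [0.4492 0.0132 0.0215] ((0.4497760832309723, 0.010860735550522804), (0.053120095282793045, 0.052245691418647766), 7.352799415588379)
top house 690 [ 0.4601 -0.1214  0.0504] ((0.4659240245819092, -0.11235101521015167), (0.08025830239057541, 0.0656471699476242), 7.23239278793335)
top bar 172 [ 0.4639 -0.1051  0.0928] ((0.46450549364089966, -0.10547575354576111), (0.04351283609867096, 0.014286905527114868), 7.830994606018066)
top nest 97 [ 0.4434 -0.0124  0.0222] ((0.44813957810401917, -0.011435789056122303), (0.016519080847501755, 0.04562491923570633), 87.83502197265625)
```

View pics/wrist4.png

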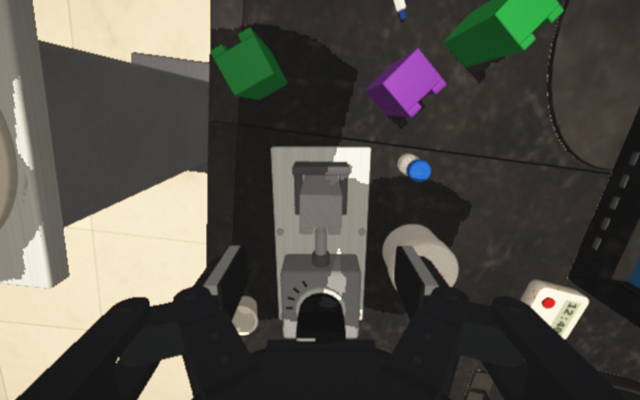

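The wrist view shows the block standing upright in the nest at (322,210), the probe at (320,240) and the dial at (320,310). The block's top is within 1 mm of the nest's centre. Next, over to the dial.

```bash
python3 -m pendant '[[[-30,0,0,0,75],[-30,0,0,0,75],[-30,0,0,0,75],[-26.5,0,0,0,75],[0,0,0,0,75]]]' >/dev/null
python3 -m pendant '[[[0,0,0,6,75],[0,0,0,6,75],[0,0,0,6,75],[0,0,0,6,75],[0,0,0,6,75]]]' >/dev/null
python3 -m pendant '[[[0,0,0,6,75],[0,0,0,6,75],[0,0,0,6,75],[0,0,0,6,75],[0,0,0,6,75]]]' >/dev/null
python3 -m pendant '[[[0,0,0,6,75],[0,0,0,6,75],[0,0,0,6,75],[0,0,0,6,75],[0,0,0,6.2,75]]]' >/dev/null
python3 -m pendant '[[[0,0,0,0,75],[0,0,0,0,75],[0,0,0,0,75],[0,0,0,0,75],[0,0,0,0,75]]]' >/dev/null
sed -i 's/need(o.*$/need(o,.4646,-.1042,.067,-82.8)/' m.py; python3 m.py .093 5
```

```text
t11.70 tcp [ 0.4647 -0.1041  0.1572] yang -82.69 tilt 0.01 j6 1.10 need mm [-0.1  0.1 90.2] turn 0.11 F [-0.4  0.3 -0.2] op 0.0750 g 0.0
wrist block 1003 [ 0.4661 -0.1035  0.0918] ((0.46486490964889526, -0.10344050079584122), (0.04343082010746002, 0.013413872569799423), 7.891304969787598)
wrist house 5318 [ 0.4705 -0.1029  0.0494] ((0.46478143334388733, -0.1036229282617569), (0.07902885973453522, 0.07996266335248947), 7.3100690841674805)
wrist bar 1012 [ 0.4663 -0.1034  0.0918] ((0.4648663103580475, -0.10345172137022018), (0.043414514511823654, 0.013495302759110928), 7.726788520812988)
wrist nest 993 [0.4593 0.001  0.0213] ((0.4500423073768616, 0.00920679047703743), (0.052929896861314774, 0.05157778784632683), 7.491555690765381)
```

```bash
python3 -m pendant '[[[0,0,25,0,75],[0,0,25,0,75],[0,0,20,0,75],[0,0,13,0,75],[0,0,6,0,75]]]'
python3 -m pendant '[[[0,0,0,0,60],[0,0,0,0,40],[0,0,0,0,25],[0,0,0,0,5],[0,0,0,0,5]]]'
python3 -m pendant '[[[0,0,0,0,5],[0,0,0,0,5],[0,0,0,0,5],[0,0,0,0,5],[0,0,0,0,5]]]'
```

```text
time: 12.22
tool_pos: [0.464, -0.1039, 0.0667]
eef_rot: [-3.134, -0.198, 0.003]
ft_force: [0.7, 0.2, -0.3]
opening: 0.0752
gripper_force: 0.0
time: 12.63
tool_pos: [0.4652, -0.1043, 0.069]
eef_rot: [3.135, 0.198, 0.002]
ft_force: [-0.3, -6.0, 5.8]
opening: 0.0142
gripper_force: 4.4
time: 13.05
tool_pos: [0.4653, -0.1046, 0.0691]
eef_rot: [3.134, 0.198, 0.002]
ft_force: [-3.3, -4.0, 10.7]
opening: 0.0126
gripper_force: 60.0
```

Gripped with 60 N. Turning clockwise by 60° gently, so as not to overshoot.

```bash
for i in 1 2 3; do python3 -m pendant '[[[0,0,0,4,5],[0,0,0,4,5],[0,0,0,4,5],[0,0,0,4,5],[0,0,0,4,5]]]' | sed -n 2,4p; done
python3 -m pendant '[[[0,0,0,0,5],[0,0,0,0,5],[0,0,0,0,5],[0,0,0,0,5],[0,0,0,0,5]]]'
python3 - <<'E'
from h import *;from bench import robot,cams
o=robot.get_obs();need(o,.4646,-.1042,.067,-142.8);print("wrist torque",o["wrist_torque"].round(3))
T=np.eye(4);T[:3,:3]=Ro.from_rotvec(o["eef_rot"]).as_matrix();T[:3,3]=o["tool_pos"]
ims=[]
for n in("scene","top","wrist"):
    c=cams.camera(n)
    if n=="wrist":c["extrinsics"]=T@c["hand_eye"]
    np.savez(n+"6.npz",**c);ims.append(c["color"]);W=cloud(c)
    for nm,z,x,y,r in(("bar",.092,.465,-.104,.027),("block",.093,.45,.01,.03)):
        q=(abs(W[...,2]-z)<.006)&(np.hypot(W[...,0]-x,W[...,1]-y)<r)
        if q.sum()>15:print(n,nm,q.sum(),cv2.minAreaRect(W[q][:,:2].astype(np.float32)))
s=ims[0][180:300,255:415]
cv2.imwrite("pics/c6.png",np.hstack([cv2.resize(s,(400,300),interpolation=2),cv2.resize(ims[2],(400,300))]))
E
```

```text
tool_pos: [0.4653, -0.1047, 0.0692]
eef_rot: [3.121, -0.355, 0.003]
ft_force: [-2.0, -4.6, 10.1]
tool_pos: [0.4652, -0.1048, 0.0692]
eef_rot: [3.012, -0.891, 0.003]
ft_force: [-2.8, -6.7, 10.9]
tool_pos: [0.4652, -0.1049, 0.0692]
eef_rot: [2.811, -1.4, 0.003]
ft_force: [-4.8, -7.8, 10.9]
time: 14.72
tool_pos: [0.4652, -0.1049, 0.0692]
eef_rot: [2.814, -1.395, 0.003]
ft_force: [-3.9, -7.9, 11.1]
opening: 0.0131
gripper_force: 59.9
t14.72 tcp [ 0.4652 -0.1049  0.0692] yang -142.76 tilt 0.12 j6 2.15 need mm [-0.9  0.   2.2] turn 0.04 F [-3.9 -7.9 11.1] op 0.0131 g 59.9
wrist torque [-1.312  0.664  0.233]
scene bar 158 ((0.45844951272010803, -0.11099904775619507), (0.027943478897213936, 0.04271259158849716), 47.577579498291016)
scene block 233 ((0.44787949323654175, 0.0074677616357803345), (0.03448677062988281, 0.0353337787091732), 8.8185453414917)
wrist bar 3229 ((0.46507593989372253, -0.10425135493278503), (0.03788376227021217, 0.03760594129562378), 82.0669937133789)
```

View pics/c6.png

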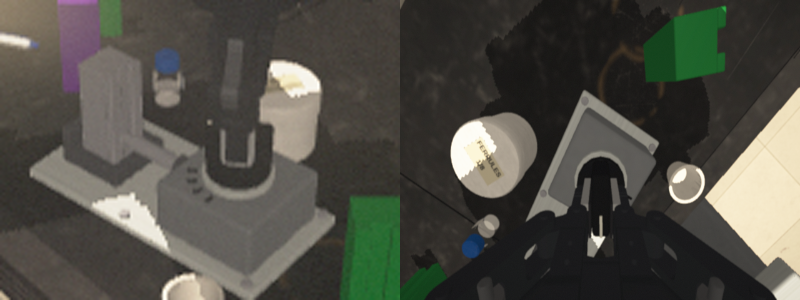

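The scene crop shows the fingers holding the dial, with the block upright in the nest and the probe against it. The wrist view shows the bar along the fingers, its white line at about (601,228) of the crop. I measure that line's direction to get the dial angle.

```bash
python3 - <<'E'
from h import *
for f,z in(("wrist6",.093),):
    c=dict(np.load(f+".npz"));W=cloud(c);im=c["color"].astype(int)
    r=np.zeros((400,640),bool);r[270:345,290:350]=1
    q=r&(im.min(2)>120);print(q.sum(),np.argwhere(q).min(0),np.argwhere(q).max(0))
    k,l,s,ce=cv2.connectedComponentsWithStats(q.astype(np.uint8))
    for i in range(1,k):
        if s[i,4]>8:
            ys,xs=np.where(l==i);p=ray(c,np.c_[xs,ys],z)[:,:2].astype(np.float32)
            v=cv2.fitLine(p,2,0,.01,.01).ravel();print(s[i],p.mean(0),"line ang",np.degrees(np.arctan2(v[1],v[0])),cv2.minAreaRect(p)[1],np.nanmedian(W[ys,xs,2]))
    # bar top via depth, dark pixels
    q=(abs(W[...,2]-.0925)<.003)&(np.hypot(W[...,0]-.465,W[...,1]+.104)<.024)&(im.max(2)<60)
    P=W[q][:,:2].astype(np.float32);v=cv2.fitLine(P,2,0,.01,.01).ravel();print("bar",len(P),np.degrees(np.arctan2(v[1],v[0])),cv2.minAreaRect(P))
    cv2.imwrite("pics/c7.png",cv2.resize(c["color"][220:345,240:400],None,fx=4,fy=4,interpolation=2))
E
```

```text
569 [289 301] [340 327]
[301 289  27  52 569] [ 0.4535426  -0.08251756] line ang -74.06485 (0.010834936052560806, 0.02970186620950699) 0.007510074563672503
bar 2351 -52.3625 ((0.4647645056247711, -0.10508763045072556), (0.03608657792210579, 0.037434615194797516), 81.47114562988281)
```

View pics/c7.png

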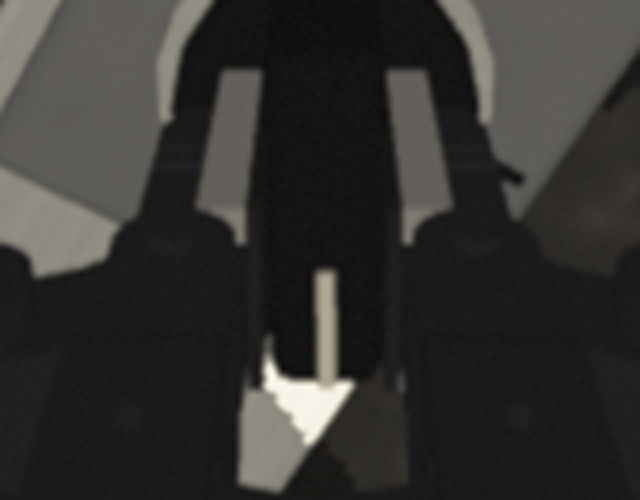

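The crop shows the white line from about (325,270) down to (327,380), nearly parallel to the fingers. I fit only that part.

```bash
python3 - <<'E'
from h import *
c=dict(np.load("wrist6.npz"));im=c["color"].min(2).astype(float)
pts=[]
for v in range(290,314):
    w=np.clip(im[v,314:330]-70,0,None)
    if w.sum()>0:pts.append((314+(w*np.arange(16)).sum()/w.sum(),v))
p=ray(c,pts,.093)[:,:2].astype(np.float32);v=cv2.fitLine(p,2,0,.01,.01).ravel()
a=np.degrees(np.arctan2(v[1],v[0]));print(len(p),p[0],p[-1],a)
m=p.mean(0)
for ax in((.4646,-.1042),(.4648,-.1035),(.4652,-.1049)):print(np.degrees(np.arctan2(m[1]-ax[1],m[0]-ax[0])))
E
```

```text
24 [ 0.46100706 -0.09908236] [ 0.4532366  -0.08910266] -51.968147
126.57337
129.3122
126.84949
```

The line is at 128.0° against 187.25° at rest, so the dial stands at about 1.03 rad, at the third notch. Handing in.

```bash
python3 -c "
from bench import robot
print(robot.hand_in())"
```

```text
the job is handed in; nothing more can be done
None
```

I handed the job in at about 15 s of the 40 s allowed, with no verdict returned: the block is turned, seated upright in the nest and released, and the fingers are holding the dial at about 1.03 rad (third notch); I did not measure the probe's force directly.

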